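# Draw out the drip tray under the flower pot

### The job

The flower pot on the potting stand has just been watered: hook a fingertip behind the lip of the drip tray on its side of the stand and draw that tray right out to its stop so it can be emptied, and push the other drip tray fully home. Do it with the fingertips only: do not pinch a tray by its lip, and leave the pot, the bottle and the things on the bench standing where they are.

Things in the scene. Friction and masses are not known exactly. Their poses are not given: they have to be found in the camera images.
- stand: low potting stand fixed to the bench, 160 mm deep (x), 268 wide (y); top of its slatted wooden deck 70 mm above the bench. Origin: centre of its underside. Its open front faces along its own -x (roughly world +y); deck front edge at x = -80 mm. Two drip trays slide side by side under the deck: 'far' under the half y > 0 (centre line y = +65.5 mm, farther from the robot), 'near' under y < 0 (y = -65.5 mm).
- pot: flower pot, round, 66 mm across the rim, 58 mm high, standing upright and loose on one half of the deck; origin at the centre of its underside. Do not move it.
- bottle: small dropper bottle, 33 mm diameter, 102 mm high, standing loose on the other half of the deck; origin at the centre of its underside. Do not move it.
- tape: roll of tape lying flat on the bench, 101 mm across, 48 mm high, loose, a bystander; origin at the centre of its underside
- cup: mug, 78 mm across, 111 mm with its handle, 90 mm high, loose on the bench, a bystander; origin at the centre of its underside. Beyond it a tall fixed stack of black crates fills about x > 0.72 m, y -0.18 to 0.28 m of the world: keep the arm clear of it
- far_tray (a joint): how far the far tray is out, m: 0 home, 0.110 at its stop; slides along the stand's -x, stays where left, takes about 2 N. Tray 114 mm wide, 185 long, open above in front of the deck; floor 9 mm and side walls 28 mm above the bench. Across its front end a lip 8 mm thick, top 40 mm above the bench; gap from deck edge to back of lip = 32 mm + joint value.
- far_lip_front (a point): middle of the front (outer) face of the far tray's lip, 114 mm wide, 31 mm high (7 to 38 mm above the bench); this point is 22.5 mm above the bench; moves with the tray; axes as the stand's, so its -x points the way the tray comes out
- far_lip_back (a point): middle of the back (inner, towards the stand) face of the far tray's lip, 114 mm wide, 31 mm high (7 to 38 mm above the bench); this point is 22.5 mm above the bench; moves with the tray; axes as the stand's, so its -x points the way the tray comes out
- near_tray (a joint): how far the near tray is out, m: 0 home, 0.110 at its stop; slides along the stand's -x, stays where left, takes about 2 N. Tray 114 mm wide, 185 long, open above in front of the deck; floor 9 mm and side walls 28 mm above the bench. Across its front end a lip 8 mm thick, top 40 mm above the bench; gap from deck edge to back of lip = 32 mm + joint value.
- near_lip_front (a point): middle of the front (outer) face of the near tray's lip, 114 mm wide, 31 mm high (7 to 38 mm above the bench); this point is 22.5 mm above the bench; moves with the tray; axes as the stand's, so its -x points the way the tray comes out
- near_lip_back (a point): middle of the back (inner, towards the stand) face of the near tray's lip, 114 mm wide, 31 mm high (7 to 38 mm above the bench); this point is 22.5 mm above the bench; moves with the tray; axes as the stand's, so its -x points the way the tray comes out
There are look-alikes about, which are no part of the job. What is shaped like the bottle but blue or green is not meant.

How it is judged:
By the outcome, as a careful person would: the job done as asked, in the order asked, and still so for the second after the job is handed in, with the robot touching nothing.
It also fails if it takes over 48 s, if anything falls off the work surface, if the arm or the gripper's body presses on something with over 40 N, if the wrist force passes 120 N, or if a joint passes its speed limit or range.

### The arm

A 6-joint arm with a two-finger parallel gripper is mounted at the origin on the work surface; the furniture and walls round the work are solid. World frame = base frame: x ahead of the robot, y to its left, z up, the work surface at z = 0. Lengths are in m, angles in degrees, forces in N, time in s.
With the tool pointing down it reaches from about 0.4 to 0.825 m from the base axis. Payload 7 kg.
Tool frame: the origin (TCP) lies midway between the tips of the shut fingers; the grasp point (between the pads) lies 19 mm behind it (ctrl.grasp_offset is the distance from the TCP to the grasp point, in m); z points along the fingers, x is the direction in which the jaws open and shut, and the axes are right-handed (so a half turn about z gives the same grasp; the last joint's range is limited). The gripper opens to 88 mm and grips with 3 to 60 N. Pads are 19 mm wide; open, the fingers measure 130 mm over their backs; the gripper's body (78 mm by 193 mm) begins 47 mm behind the grasp point.
Start: joints at [87.955, 20.546, 0.682, 0, -70.136, -16.507], TCP at [0.215, 0.64, 0.227] pointing down, gripper open.
Joint ranges: [-176.03, 176.03], [-82.01, 121.73], [-58.28, 71.71], [-173.87, 95.51], [-174.79, -0.11], [-173.66, 173.66]. Speed limits (degrees/s): [136.94, 136.94, 172.46, 180, 180, 180].

### API

Orientations are given as [roll, pitch, yaw] about the fixed x, y, z axes, in that order (R = Rz(yaw) Ry(pitch) Rx(roll)).
In Python, from plant import sensors, snapshot, order, ctrl gives the robot as it stands.
- The arm moves only by the tool send_rows, never from a script. Its argument "commands" is a list of rows, each a list of 3 entries, a list of its own where there are three numbers: the closure, from 0 (fully open) to 1 (shut), then the shift along the world's x, y, z in units of 0.25 m (1.0 is 0.25 m), then the turn, a rotation vector about the world's x, y, z in units of 360 degrees (1.0 is 360 degrees). In form: [[hand, [x, y, z], [ax, ay, az]], ...]. A call has 1 to 12 rows; each row shifts and turns the pose as measured when the row begins; what a row does not reach is not made up. A row lasts 1/10 s, in which the tool goes at most 50 mm and 8.59 degrees, less where a joint would pass 70% of its speed; a pose out of reach is approached as far as the arm can. A call with a number of a shift or a turn outside -1 to 1 is refused whole. A call with a gripper value outside its range is refused whole. The fingers move at their own pace and stop on an object; the grip force is fixed at half the most. Time passes only in rows, so rows that do not move let the fingers close. It gives the time, the measured TCP pose, the force and the opening at its end, in the units of the state.
- sensors.get_obs(): the state, without advancing time (a new reading comes with each control period).
- snapshot(name): name is "scene" or "top"; returns a dict with "color" (400x640x3 uint8, blue, green, red), "z_map" (400x640 float32, m along the optical axis (not along the pixel's ray), 0 where there is no reading), "mtx" (3x3 intrinsics, pixels), "xyz" and "attitude" of the camera in the world. Camera axes: x right, y down, z forward; pixel columns grow to the right and rows downward; lengths in m; the calibration is good to about 2 mm. A picture is of the moment at which its call begins.
- order.close_job(): hands the job in, once; it reports no verdict.
The state is a dict: "clock": time; "joint_pos": joint angles; "qvel": joint speeds; "tau": joint torques, N m; "tool_pos": TCP position; "orientation": TCP orientation; "force": force on the tool from outside, world axes, zero at the start; "moment": the same for the moment, N m; "opening": finger opening in m.
Only numpy, scipy, OpenCV 4.12 (cv2) and the standard library are available. Lean on these libraries where they do the work, as an engineer would, in place of code of your own. Each camera call takes 0.05 s, during which the arm holds its last target.

## Working session

There is one attempt and no reset: what is moved stays moved. The work goes in short steps, Python scripts to look and compute and a tool call to move; the robot and the scene stay as the last step left them, time stands still between calls to the robot, and variables do not carry over. Pictures are saved under pics/ and viewed, and the job is handed in when it is done.

Besides the shell and the picture viewer there is one more tool, called after "Call:" as name(argument=value, ...), one argument or row to a line, values as JSON. send_rows: Moves the arm, as the interface text tells. Its arguments: {"type":"object","properties":{"commands":{"type":"array","items":{"type":"array"}}},"required":["commands"]}

```bash
ls; mkdir -p pics
cat > h.py <<'E'
import numpy as np,cv2
from plant import sensors,snapshot,order,ctrl
E
python3 - <<'E'
from h import *
import pickle
print(sensors.get_obs())
for n in("scene","top"):
    s=snapshot(n); cv2.imwrite(f"pics/{n}0.png",s["color"]); pickle.dump(s,open(f"{n}0.pkl","wb"))
    print(n,s["mtx"],s["xyz"],s["attitude"])
E
```

```text
pics
{'clock': 0.0, 'joint_pos': array([ 8.79553349e+01,  2.05911979e+01,  6.35317148e-01, -2.16760673e-02,
       -7.01350443e+01, -1.65091457e+01]), 'qvel': array([0.03202351, 0.00201626, 0.05079971, 0.05178565, 0.13452647,
       0.01604987]), 'tau': array([-3.04603818e-04, -5.82714272e+01,  2.93052453e+01,  6.99722573e+00,
        6.85457155e-03, -1.72159080e-04]), 'tool_pos': array([0.21461749, 0.6394701 , 0.22563219]), 'orientation': array([-1.79993696e+02, -9.29676822e-02, -1.08561198e+02]), 'force': array([-0.11123652, -0.64019208, -0.19991875]), 'moment': array([ 0.01891938,  0.02894191, -0.00189882]), 'opening': 0.08803193675646484}
scene [[514.7557227    0.         313.11863276]
 [  0.         514.7557227  204.86622861]
 [  0.           0.           1.        ]] [-0.11016631 -0.82231383  0.9207599 ] [-129.63303627   -1.04557318  -43.00348261]
top [[446.60592963   0.         316.73298303]
 [  0.         446.60592963 195.66050723]
 [  0.           0.           1.        ]] [ 0.31885232 -0.09081965  1.37448178] [-1.68176680e+02  9.39759486e-02 -9.24864949e+01]
```

View pics/scene0.png

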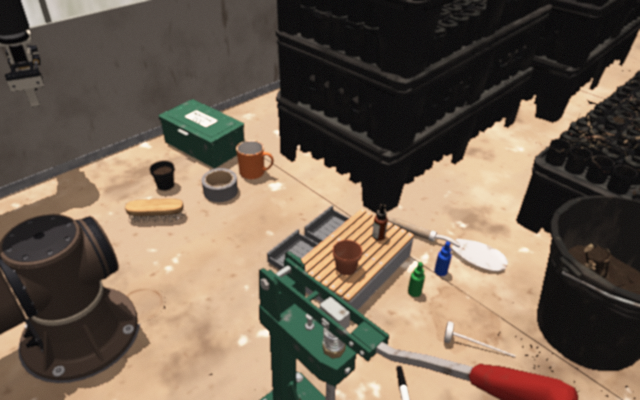

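View pics/top0.png

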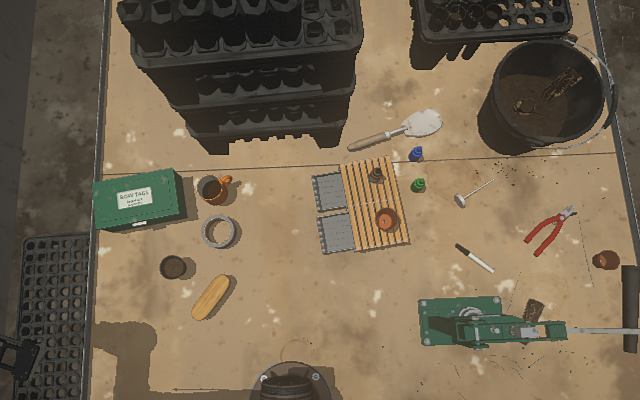

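The pot (top view, about 387,220) is on the near half and the bottle (377,174) on the far half. Both trays are partly out, with their lips near column 315. Next I'll zoom in and measure.

Run:
```python
from h import *
import pickle
from scipy.spatial.transform import Rotation as R
s=pickle.load(open("top0.pkl","rb"));c=s["color"][145:265,290:430];cv2.imwrite("pics/topz.png",cv2.resize(c,None,fx=5,fy=5,interpolation=cv2.INTER_CUBIC)[:600,:700])
s2=pickle.load(open("scene0.pkl","rb"));c=s2["color"][190:310,255:415];cv2.imwrite("pics/scz.png",cv2.resize(c,None,fx=5,fy=5,interpolation=cv2.INTER_CUBIC))
def pts(s):
    K=s["mtx"];z=s["z_map"];v,u=np.indices(z.shape)
    P=np.stack([(u-K[0,2])/K[0,0]*z,(v-K[1,2])/K[1,1]*z,z],-1)
    return P@R.from_euler("xyz",s["attitude"],degrees=True).as_matrix().T+s["xyz"]
P=pts(s); 
for v in range(170,256,6): print(v,[tuple((P[v,u]*1000).round().astype(int).tolist()) for u in range(308,352,4)])
for a in [(300,500),(210,190)]: print(P[a[1],a[0]])
```

```text
170 [(691, -77, 0), (689, -90, 6), (690, -102, -1), (689, -115, 2), (689, -128, -1), (689, -141, -2), (687, -153, 2), (689, -166, -7), (669, -175, 64), (667, -186, 71), (667, -198, 69)]
176 [(671, -76, 2), (660, -89, 41), (667, -101, 14), (667, -114, 12), (666, -127, 11), (666, -139, 10), (666, -152, 9), (666, -165, 7), (666, -177, 5), (648, -185, 72), (649, -197, 67)]
182 [(651, -75, 2), (645, -88, 24), (648, -101, 11), (647, -113, 11), (649, -126, 4), (646, -138, 11), (646, -151, 9), (646, -163, 9), (645, -176, 10), (629, -184, 76), (644, -201, 11)]
188 [(633, -75, -3), (632, -87, -2), (629, -100, 10), (630, -112, 5), (629, -125, 6), (629, -138, 4), (628, -150, 7), (626, -162, 9), (626, -175, 7), (612, -183, 69), (611, -195, 68)]
194 [(614, -74, -4), (612, -86, 1), (604, -99, 38), (609, -111, 13), (608, -124, 13), (608, -136, 9), (607, -149, 14), (607, -161, 9), (607, -174, 7), (607, -187, 4), (593, -194, 69)]
200 [(593, -73, 4), (593, -86, -1), (584, -98, 43), (590, -111, 9), (590, -123, 10), (589, -135, 9), (588, -148, 10), (588, -160, 7), (587, -173, 9), (588, -186, 5), (574, -1
[... 1106 characters left out ...]
91, 13)]
242 [(462, -68, -2), (462, -80, -2), (461, -92, -1), (460, -105, -1), (459, -117, 8), (458, -129, 10), (457, -141, 16), (457, -153, 13), (457, -166, 8), (457, -178, 5), (455, -190, 12)]
248 [(444, -67, -4), (444, -79, -5), (443, -92, 0), (442, -104, -3), (438, -116, 38), (440, -128, 11), (440, -141, 4), (439, -153, 8), (438, -165, 10), (438, -177, 6), (437, -188, 20)]
254 [(425, -66, 3), (424, -79, 6), (424, -91, 0), (424, -103, -2), (424, -115, -6), (423, -128, -2), (422, -140, 3), (422, -152, -2), (421, -164, -2), (420, -176, 1), (420, -189, -2)]Traceback (most recent call last):
  File "<stdin>", line 12, in <module>
IndexError: index 500 is out of bounds for axis 0 with size 400
```

```bash
sleep 1; ls pics
```

```text
scene0.png
scz.png
top0.png
topz.png
```

View pics/topz.png

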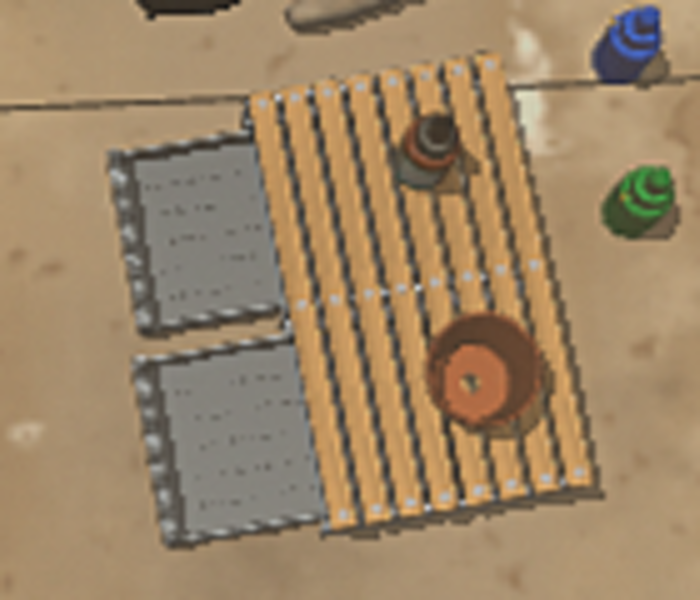

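View pics/scz.png

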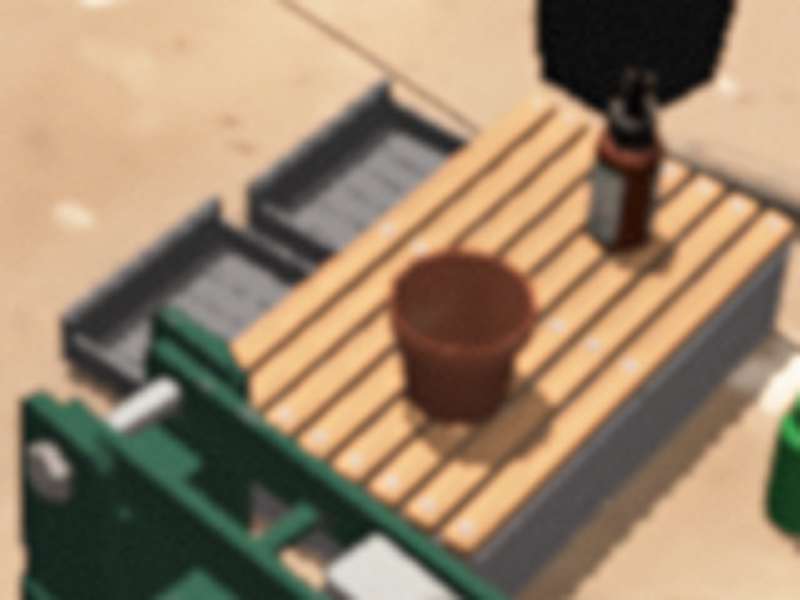

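The near tray's lip outer edge runs from zoomed (135,358) to (170,545), and the far one from (108,153) to (142,333). The deck corners are visible. I'll cast rays at the right heights and triangulate with the scene view.

```bash
cat >> h.py <<'E'
from scipy.spatial.transform import Rotation as R
def ray(s,uv):
    K=s["mtx"];d=np.array([(uv[0]-K[0,2])/K[0,0],(uv[1]-K[1,2])/K[1,1],1.])
    return np.array(s["xyz"]),R.from_euler("xyz",s["attitude"],degrees=True).as_matrix()@d
def plane(s,uv,z):
    o,d=ray(s,uv);return o+d*(z-o[2])/d[2]
def tri(s1,a,s2,b):
    o1,d1=ray(s1,a);o2,d2=ray(s2,b)
    t=np.linalg.lstsq(np.c_[d1,-d2],o2-o1,rcond=None)[0]
    p,q=o1+d1*t[0],o2+d2*t[1];return (p+q)/2,np.linalg.norm(p-q)
def cloud(s):
    K=s["mtx"];z=s["z_map"];v,u=np.indices(z.shape)
    P=np.stack([(u-K[0,2])/K[0,0]*z,(v-K[1,2])/K[1,1]*z,z],-1)
    return P@R.from_euler("xyz",s["attitude"],degrees=True).as_matrix().T+s["xyz"]
E
python3 - <<'E'
from h import *
import pickle
t=pickle.load(open("top0.pkl","rb"));c=pickle.load(open("scene0.pkl","rb"))
T=lambda x,y:((x-2)/5+290,(y-2)/5+145)
C=lambda x,y:((x-2)/5+255,(y-2)/5+190)
np.set_printoptions(precision=4,suppress=True)
q=dict(FL=(250,95),FN=(328,527),BL=(492,53),BN=(598,487))
D={k:plane(t,T(*v),.07) for k,v in q.items()};print(D)
for a in ("FL","BL"),("FN","BN"),("FL","FN"),("BL","BN"):
    d=D[a[1]]-D[a[0]];print(a,np.linalg.norm(d),np.degrees(np.arctan2(d[1],d[0])))
for n,p in dict(farL=(108,153),farR=(142,333),nearL=(135,358),nearR=(170,545)).items(): print(n,plane(t,T(*p),.04))
for n,a,b in [("deckFN",(328,527),(235,352)),("farLipL",(108,153),(388,80)),("farLipR",(142,333),(250,190)),("nearL",(135,358),(215,203)),("nearR",(170,545),(65,325)),("deckBL",(492,53),(793,225)),("FL",(250,95),(530,90))]:
    print(n,tri(t,T(*a),c,C(*b)))
# orientation via cloud fit: deck pts
P=cloud(t)[140:270,280:430].reshape(-1,3)
m=(P[:,2]>.062)&(P[:,2]<.08)
r=cv2.minAreaRect((P[m][:,:2]*1000).astype(np.float32));print("deck rect",r)
E
```

```text
{'FL': array([ 0.6879, -0.174 ,  0.07  ]), 'FN': array([ 0.4255, -0.2053,  0.07  ]), 'BL': array([ 0.7079, -0.3225,  0.07  ]), 'BN': array([ 0.4419, -0.3643,  0.07  ])}
('FL', 'BL') 0.14980198792121394 -82.32532399461896
('FN', 'BN') 0.15975669971069642 -84.1184793419026
('FL', 'FN') 0.26424769630586337 -173.197913878246
('BL', 'BN') 0.2692796570065433 -171.08001618840132
farL [ 0.6632 -0.0865  0.04  ]
farR [ 0.5498 -0.1025  0.04  ]
nearL [ 0.5347 -0.0976  0.04  ]
nearR [ 0.4214 -0.1135  0.04  ]
deckFN (array([ 0.4328, -0.2103,  0.0785]), np.float64(0.019487672529345884))
farLipL (array([ 0.6656, -0.0874,  0.0355]), np.float64(0.003048238542042067))
farLipR (array([ 0.5515, -0.1031,  0.0353]), np.float64(0.0020599358522158935))
nearL (array([ 0.5352, -0.0972,  0.0327]), np.float64(0.0015894339675990466))
nearR (array([ 0.4221, -0.1137,  0.033 ]), np.float64(0.0004346489187168128))
deckBL (array([ 0.7099, -0.3239,  0.0654]), np.float64(0.0016894963671741556))
FL (array([ 0.6862, -0.173 ,  0.0713]), np.float64(0.003165612533570824))
deck rect ((608.947509765625, -280.8695068359375), (347.85650634765625, 313.4075927734375), 7.5813727378845215)
```

Both lips lie at 8° to world x. The out direction is e = (-0.139, 0.990). Joint estimates are near about 54 mm and far about 47 mm. The plan is to swing in with the fingers shut and the yaw turned to -172°, so the fingers' thin side is along the slide.

Call:
send_rows(
  commands=[
    [1,[0.11,-0.14,0.0],[0,0,-0.02]],
    [1,[0.11,-0.14,0.0],[0,0,-0.02]],
    [1,[0.11,-0.14,0.0],[0,0,-0.02]],
    [1,[0.11,-0.14,0.0],[0,0,-0.02]],
    [1,[0.11,-0.14,0.0],[0,0,-0.02]],
    [1,[0.11,-0.14,0.0],[0,0,-0.02]],
    [1,[0.11,-0.14,0.0],[0,0,-0.02]],
    [1,[0.11,-0.14,0.0],[0,0,-0.02]],
    [1,[0.11,-0.14,0.0],[0,0,-0.015]],
    [1,[0.11,-0.14,0.0],[0,0,0]],
  ],
)

```text
clock: 1.1
tool_pos: [0.4923, 0.2776, 0.2205]
orientation: [-179.8, -0.5, -173.7]
force: [0.1, 0.8, 0.4]
opening: 0.0134
```

Call:
send_rows(
  commands=[
    [1,[0,-0.16,0.0],[0,0,0]],
    [1,[0,-0.16,0.0],[0,0,0]],
    [1,[0,-0.16,0.0],[0,0,0]],
    [1,[0,-0.16,0.0],[0,0,0]],
    [1,[0,-0.16,0.0],[0,0,0]],
    [1,[0,-0.16,0.0],[0,0,0]],
    [1,[0,-0.16,0.0],[0,0,0]],
    [1,[0,-0.16,0.0],[0,0,0]],
    [1,[0,-0.16,0.0],[0,0,0]],
    [1,[-0.02,-0.08,0.0],[0,0,0]],
    [1,[0,0,0.0],[0,0,0]],
  ],
)

```text
clock: 2.2
tool_pos: [0.4847, -0.1225, 0.2169]
orientation: [-179.7, -0.8, -174.1]
force: [1.0, 0.0, 0.1]
opening: 0.0009
```

Call:
send_rows(
  commands=[
    [1,[-0.01,-0.05,-0.16],[0,0,0.006]],
    [1,[0,0,-0.16],[0,0,0]],
    [1,[0,0,-0.1],[0,0,0]],
    [1,[0,0,0.0],[0,0,0]],
  ],
)

```text
clock: 2.6
tool_pos: [0.4825, -0.1353, 0.11]
orientation: [-179.7, -0.6, -172.0]
force: [-0.0, -0.6, 1.3]
opening: 0.0005
```

Run:
```python
from h import *
s=snapshot("top");cv2.imwrite("pics/t1.png",cv2.resize(s["color"][120:270,270:450],None,fx=4,fy=4,interpolation=cv2.INTER_CUBIC))
s=snapshot("scene");cv2.imwrite("pics/s1.png",cv2.resize(s["color"][150:310,235:435],None,fx=3.7,fy=3.7,interpolation=cv2.INTER_CUBIC))
o=sensors.get_obs();print(o["tool_pos"],o["orientation"],o["force"])
```

```text
[ 0.48494248 -0.13534395  0.11321535] [-179.64816603   -0.28226551 -171.92902981] [ 0.27238672 -0.06956231  0.76752327]
```

View pics/t1.png

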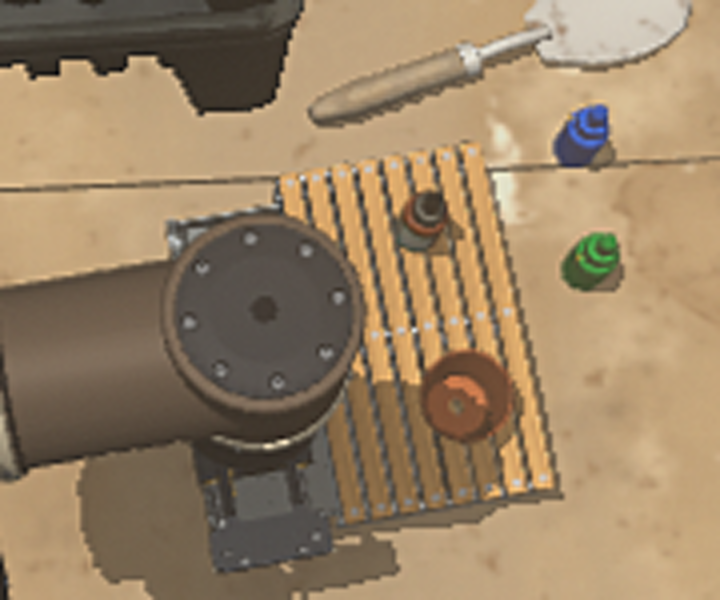

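View pics/s1.png

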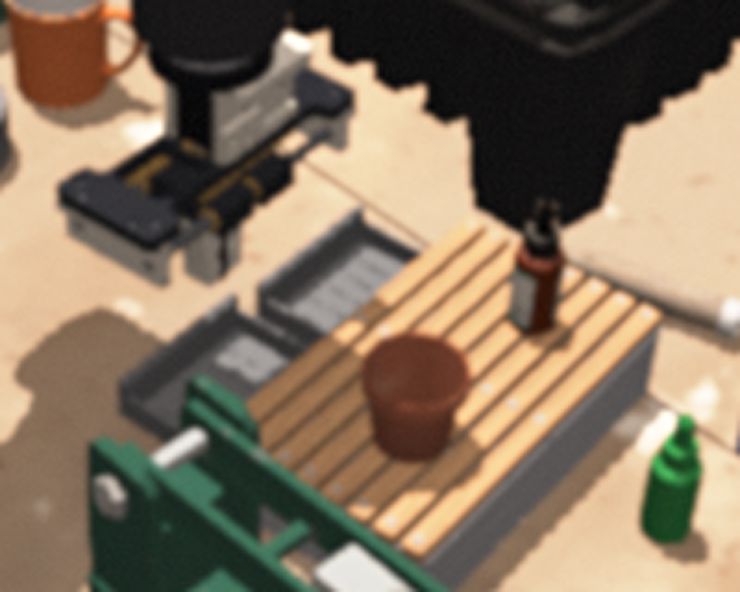

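The shut fingertips hang above the near tray, with pot and bottle clear of the wrist. Lowering behind the lip.

Call:
send_rows(
  commands=[
    [1,[0,0,-0.12],[0,0,0]],
    [1,[0,0,-0.12],[0,0,0]],
    [1,[0,0,-0.08],[0,0,0]],
    [1,[0,0,-0.03],[0,0,0]],
    [1,[0,0,0],[0,0,0]],
  ],
)

```text
clock: 3.2
tool_pos: [0.4941, -0.1333, 0.033]
orientation: [-179.5, 0.7, -171.7]
force: [0.3, 0.3, 0.0]
opening: 0.0004
```

Call:
send_rows(
  commands=[
    [1,[-0.04,0,-0.03],[0,0,0]],
    [1,[0,0,-0.01],[0,0,0]],
    [1,[0,0,0],[0,0,0]],
  ],
)

```text
clock: 3.5
tool_pos: [0.486, -0.1328, 0.0259]
orientation: [-179.5, 1.0, -171.6]
force: [-0.2, -0.4, -0.3]
opening: 0.0004
```

Run:
```python
from h import *
s=snapshot("scene");cv2.imwrite("pics/s2.png",cv2.resize(s["color"][170:310,235:405],None,fx=4.2,fy=4.2,interpolation=cv2.INTER_CUBIC))
o=sensors.get_obs();print(o["tool_pos"],o["orientation"],o["force"])
```

```text
[ 0.48573562 -0.13282354  0.02590895] [-179.4792284     1.0233977  -171.61312049] [-0.3746669   0.17743084 -0.56296941]
```

View pics/s2.png

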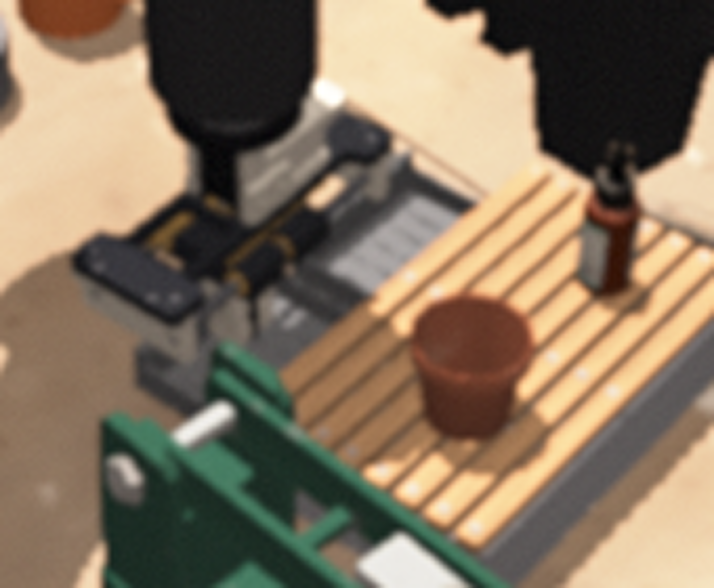

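Call:
send_rows(
  commands=[
    [1,[-0.01,0.02,-0.025],[0,0,0]],
    [1,[-0.005,0.03,0],[0,0,0]],
    [1,[-0.005,0.03,0],[0,0,0]],
    [1,[-0.005,0.03,0],[0,0,0]],
  ],
)

```text
clock: 3.95
tool_pos: [0.4802, -0.1041, 0.0201]
orientation: [-179.4, 1.2, -171.7]
force: [1.8, -2.5, -1.0]
opening: 0.0006
```

Call:
send_rows(
  commands=[
    [1,[-0.005,0.03,0],[0,0,0]],
    [1,[-0.005,0.03,0],[0,0,0]],
    [1,[-0.005,0.03,0],[0,0,0]],
    [1,[-0.005,0.03,0],[0,0,0]],
  ],
)

```text
clock: 4.35
tool_pos: [0.4754, -0.0709, 0.0204]
orientation: [-179.4, 1.2, -171.6]
force: [2.5, -2.0, -1.1]
opening: 0.0004
```

Call:
send_rows(
  commands=[
    [1,[-0.005,0.02,0],[0,0,0]],
    [1,[-0.003,0.02,0],[0,0,0]],
    [1,[-0.003,0.02,0],[0,0,0]],
  ],
)

```text
clock: 4.65
tool_pos: [0.4745, -0.0666, 0.0207]
orientation: [-178.5, 1.0, -171.3]
force: [24.4, -64.6, -19.1]
opening: 0.0005
```

Force jumped to 65 N where the stop was expected (e = -0.132). I'll back off and lift out.

Call:
send_rows(
  commands=[
    [1,[0.005,-0.04,0],[0,0,0]],
    [1,[0,-0.02,0],[0,0,0]],
    [1,[0,0,0.1],[0,0,0]],
    [1,[0,0,0.1],[0,0,0]],
    [1,[0,0,0.12],[0,0,0]],
    [1,[0,0,0],[0,0,0]],
  ],
)

```text
clock: 5.25
tool_pos: [0.4719, -0.0834, 0.1015]
orientation: [-178.5, 0.5, -171.5]
force: [0.8, -0.5, 0.1]
opening: 0.0006
```

Run:
```python
from h import *
s=snapshot("scene");cv2.imwrite("pics/s3.png",cv2.resize(s["color"][170:310,235:405],None,fx=4.2,fy=4.2,interpolation=cv2.INTER_CUBIC))
o=sensors.get_obs();print(o["tool_pos"],o["orientation"],o["force"])
```

```text
[ 0.47065161 -0.08347425  0.09972179] [-178.47754997    0.40145664 -171.51851902] [-0.80591901  0.3525532  -1.09392454]
```

View pics/s3.png

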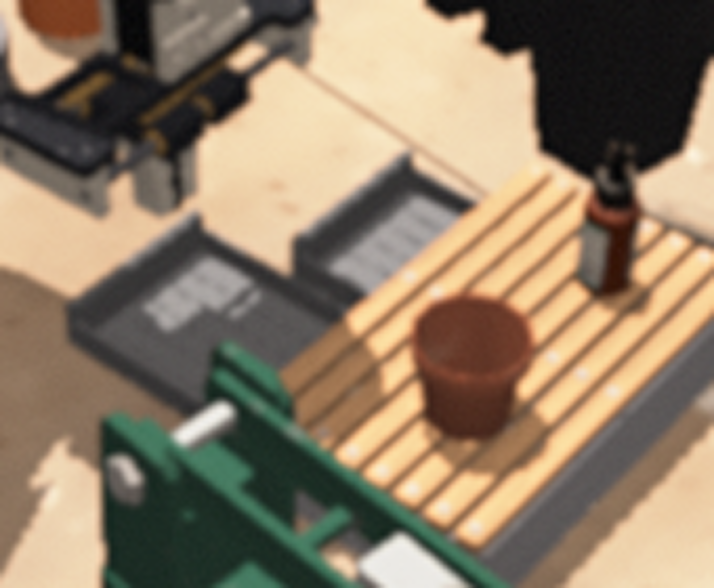

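The near tray is fully out and the pot and bottle are undisturbed. Next I move in front of the far lip, slightly to the near side of its centre for crate clearance.

Call:
send_rows(
  commands=[
    [1,[0.12,0.03,0.0],[0,0,0]],
    [1,[0.12,0.03,0.0],[0,0,0]],
    [1,[0.12,0.02,0.0],[0,0,0]],
    [1,[0.1,0.02,0],[0,0,0]],
    [1,[0,0,0],[0,0,0]],
  ],
)

```text
clock: 5.8
tool_pos: [0.5857, -0.0551, 0.0963]
orientation: [-178.6, 0.2, -171.5]
force: [-0.1, -0.8, -0.4]
opening: 0.0004
```

Run:
```python
from h import *
s=snapshot("top");cv2.imwrite("pics/t4.png",cv2.resize(s["color"][120:270,270:450],None,fx=4,fy=4,interpolation=cv2.INTER_CUBIC))
s=snapshot("scene");cv2.imwrite("pics/s4.png",cv2.resize(s["color"][130:310,215:415],None,fx=3.3,fy=3.3,interpolation=cv2.INTER_CUBIC))
o=sensors.get_obs();print(o["tool_pos"],o["orientation"],o["force"])
```

```text
[ 0.58266315 -0.05571398  0.09606443] [-1.78650273e+02  5.29993558e-02 -1.71557522e+02] [-0.57426558  0.58223302 -0.52882912]
```

View pics/t4.png

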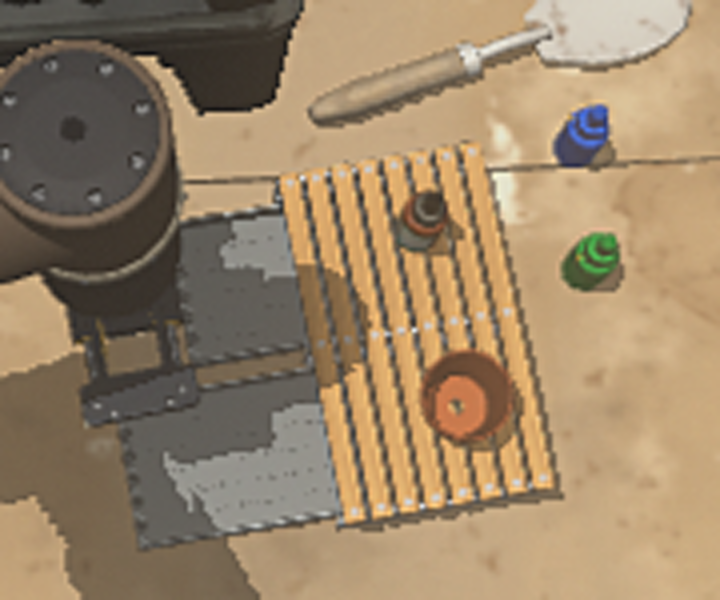

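View pics/s4.png

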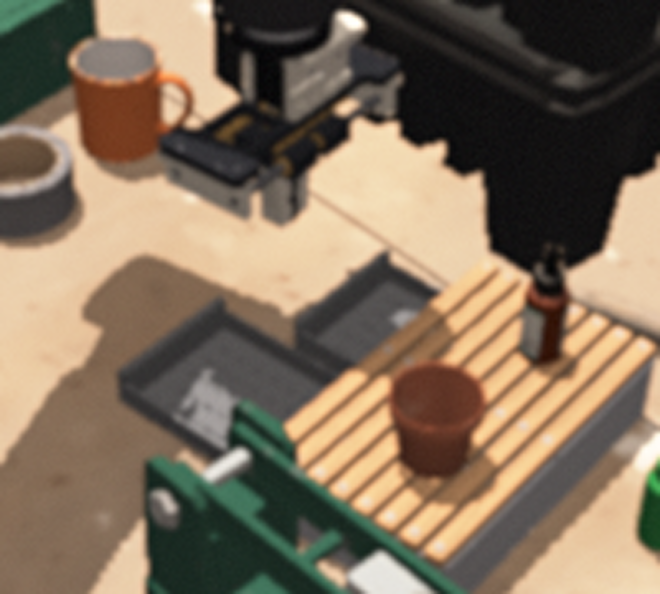

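Call:
send_rows(
  commands=[
    [1,[0,0,-0.1],[0,0,0]],
    [1,[0,0,-0.1],[0,0,0]],
    [1,[0,0,-0.07],[0,0,0]],
    [1,[0,0,-0.02],[0,0,0]],
    [1,[0,0,0],[0,0,0]],
  ],
)

```text
clock: 6.4
tool_pos: [0.5767, -0.0557, 0.0209]
orientation: [-178.7, -0.1, -171.6]
force: [0.3, 0.3, -0.0]
opening: 0.0004
```

Call:
send_rows(
  commands=[
    [1,[0.04,-0.03,0],[0,0,0]],
    [1,[0.01,-0.03,0],[0,0,0]],
    [1,[0.005,-0.03,0],[0,0,0]],
    [1,[0.005,-0.03,0],[0,0,0]],
    [1,[0.005,-0.03,0],[0,0,0]],
  ],
)

```text
clock: 6.9
tool_pos: [0.5948, -0.0951, 0.0241]
orientation: [-178.7, 0.1, -171.6]
force: [0.1, 2.5, -2.0]
opening: 0.0001
```

Call:
send_rows(
  commands=[
    [1,[0.003,-0.03,-0.01],[0,0,0]],
    [1,[0.003,-0.03,0],[0,0,0]],
    [1,[0.003,-0.03,0],[0,0,0]],
    [1,[0.003,-0.03,0],[0,0,0]],
  ],
)

```text
clock: 7.3
tool_pos: [0.599, -0.1277, 0.022]
orientation: [-178.8, 0.3, -171.6]
force: [0.5, 2.4, 0.3]
opening: 0.0002
```

Call:
send_rows(
  commands=[
    [1,[0.003,-0.02,0],[0,0,0]],
    [1,[0.003,-0.015,0],[0,0,0]],
  ],
)

```text
clock: 7.5
tool_pos: [0.5996, -0.1322, 0.022]
orientation: [-179.2, 0.3, -171.8]
force: [-9.0, 46.7, 17.5]
opening: 0.0004
```

The home stop was met at e = -0.214 (expected -0.2155). Backing off along the slide, then lifting away.

Call:
send_rows(
  commands=[
    [1,[-0.005,0.05,0],[0,0,0]],
    [1,[-0.005,0.06,0],[0,0,0]],
    [1,[0,0,0.12],[0,0,0]],
    [1,[0,0,0.14],[0,0,0]],
    [1,[0,0,0.16],[0,0,0]],
    [1,[0,0,0.16],[0,0,0]],
    [1,[-0.05,0.14,0.04],[0,0,0]],
    [1,[-0.05,0.16,0],[0,0,0]],
    [1,[-0.05,0.16,0],[0,0,0]],
    [1,[-0.05,0.16,0],[0,0,0]],
    [1,[-0.05,0.16,0],[0,0,0]],
    [1,[0,0.16,0],[0,0,0]],
  ],
)

```text
clock: 8.7
tool_pos: [0.5284, 0.1342, 0.1834]
orientation: [-178.9, 0.1, -172.1]
force: [0.9, 0.1, 0.4]
opening: 0.0005
```

Call:
send_rows(
  commands=[
    [1,[0,0.1,0],[0,0,0]],
    [1,[0,0,0],[0,0,0]],
    [1,[0,0,0],[0,0,0]],
  ],
)

```text
clock: 9.0
tool_pos: [0.5273, 0.1646, 0.1837]
orientation: [-178.8, 0.2, -171.7]
force: [0.3, 0.5, 0.3]
opening: 0.0004
```

Run:
```python
from h import *
import pickle
for n in("scene","top"):
    s=snapshot(n);pickle.dump(s,open(n+"5.pkl","wb"));cv2.imwrite(f"pics/{n}5.png",s["color"])
    if n=="top":cv2.imwrite("pics/top5z.png",cv2.resize(s["color"][145:265,290:430],None,fx=5,fy=5,interpolation=cv2.INTER_CUBIC))
```

```text
(no output)
```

View pics/top5z.png

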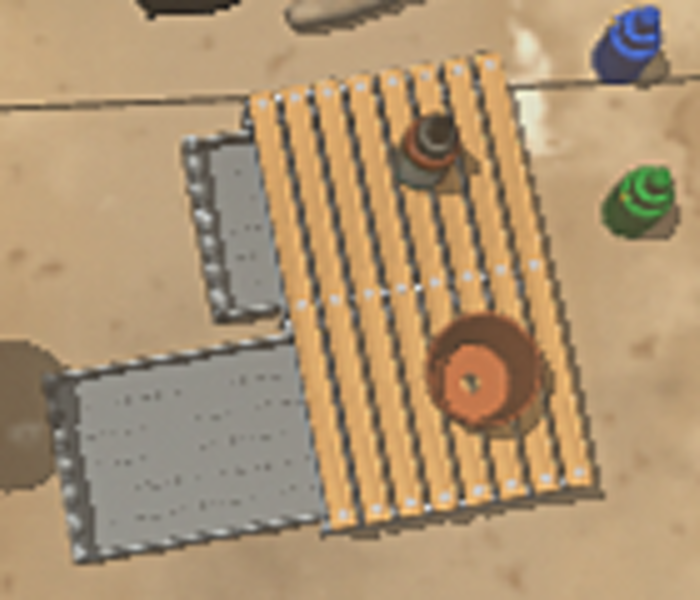

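View pics/scene5.png

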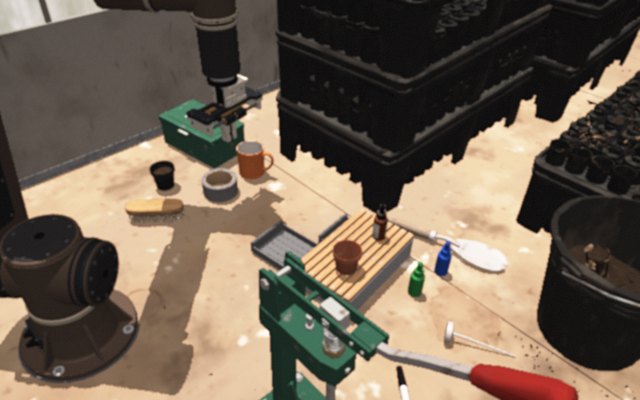

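The far lip now spans zoomed (182,143) to (215,323), and the near lip (45,375) to (80,560). Pot and bottle show at the same pixels as before. Now the numerical check.

Run:
```python
from h import *
import pickle
a=pickle.load(open("top0.pkl","rb"));t=pickle.load(open("top5.pkl","rb"))
T=lambda x,y:((x-2)/5+290,(y-2)/5+145)
e=np.array([-.139,.990])
f=lambda p,z:plane(t,T(*p),z)[:2]@e
d=(f((250,95),.07)+f((328,527),.07))/2
print("deck",d,"far",[f(p,.04)-d-.04 for p in((182,143),(215,323))],"near",[f(p,.04)-d-.04 for p in((45,375),(80,560))])
D=cv2.absdiff(a["color"],t["color"]).max(2)
for n,(u0,u1,v0,v1) in dict(pot=(374,402,206,234),bottle=(366,388,162,186),tape=(198,240,212,252)).items(): print(n,(D[v0:v1,u0:u1]>30).sum())
```

```text
deck -0.2651728036561969 far [np.float64(0.0013243064585760425), np.float64(0.0026181954376674546)] near [np.float64(0.10954089233004097), np.float64(0.10838250268885724)]
pot 15
bottle 1
tape 869
```

View pics/top5.png

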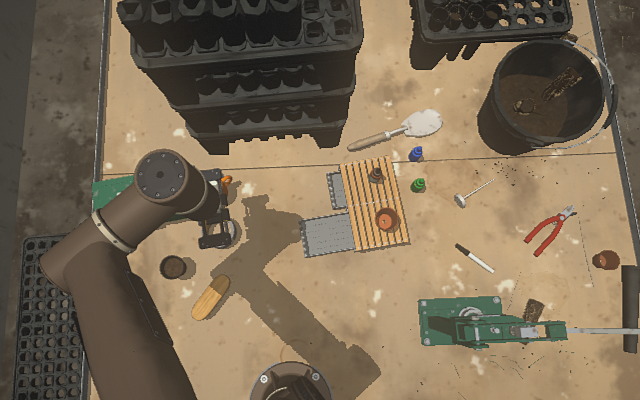

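Run:
```python
from h import *
import pickle
a=pickle.load(open("scene0.pkl","rb"))["color"];b=pickle.load(open("scene5.pkl","rb"))["color"]
D=cv2.absdiff(a,b).max(2)
for n,(u0,u1,v0,v1) in dict(pot=(330,366,238,276),bottle=(368,392,200,244),tape=(198,242,165,203),cup=(234,276,140,182)).items():
    g=[cv2.cvtColor(i,cv2.COLOR_BGR2GRAY)[v0:v1,u0:u1].astype(np.float32) for i in(a,b)]
    print(n,(D[v0:v1,u0:u1]>30).sum(),cv2.phaseCorrelate(*g))
o=sensors.get_obs();print(o["force"],o["qvel"])
```

```text
pot 0 ((-0.0644706609089063, -0.02070458368002548), 0.9837289263804754)
bottle 0 ((0.026612952544446955, 0.4193425412128704), 1.018917558811329)
tape 2 ((0.5315381047250334, 0.04453866676388074), 1.0047262824906242)
cup 0 ((0.485889259909964, 0.5048590676508873), 1.0043675465053983)
[ 0.19440328 -0.5983971   0.00221214] [-0.92210683 -0.08246462 -0.00601727 -0.12656802 -0.07468512  0.08259019]
```

Nothing else has moved, so I'm handing in.

```bash
python3 -c "
from plant import order
print(order.close_job())"
```

```text
the job is handed in; nothing more can be done
None
```

The near tray, on the pot's side, is drawn out to its stop, and the far tray is pushed fully home. I used only the shut fingertips, in the order asked, and handed the job in at about 9 s of the 48 s allowed.

- **Near tray:** I hooked the fingertips behind the lip and pulled until the stop was felt, with a fingertip force of about 65 N. The last picture measures it about 109 mm out, against 110 mm at the stop.
- **Far tray:** I pushed on the front of the lip until the home stop was felt, at about 47 N. The last picture measures it 1–3 mm out. That disagrees slightly with home, but it is within the measurement error, and the felt stop was within 2 mm of where home was expected.
- **Pot, bottle, tape and cup:** in the scene camera, before and after pictures match to within about half a pixel. In the final top view the arm hid the tape and cup, and 15 pixels around the pot differed. I took those for noise, since the scene view showed no change there.
- **Arm:** it was left holding clear of everything.

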